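# Put the condiment holders back on their own drip trays

### The job

The four condiment holders on the buffet counter stand on each other's drip trays. Using the empty wooden board to park one of them on the way, set each holder upright in the middle of the tray that has its own shape and size: large round shaker on the large round tray, square canister on the square tray, oblong caddy on the oblong tray, slim toothpick pot on the small round tray, with the square and the oblong one turned parallel to their trays. Set them down rather than drop them, tip none over, and leave the oil bottle where it is.

Things in the scene. Friction and masses are not known exactly. Their poses are not given: they have to be found in the camera images.
- shaker_mid (a point): The large round holder: a plain upright metal cylinder (a shaker with small holes in its flat top), 58 mm across, 95 mm tall, straight sides, about 0.3 kg. The point is its centre, 47.5 mm above its underside; z is up along its axis. At the start it stands on the small round tray.
- canister_mid (a point): The square holder: a white ceramic canister with a flush wooden lid that does not come off, 56 x 56 mm, 85 mm tall, straight sides, about 0.35 kg. The point is its centre, 42.5 mm above its underside; z up, x and y square to its sides. At the start it stands on the large round tray.
- caddy_mid (a point): The oblong holder: a pale wooden box filled with paper sachets that stay in it, 84 mm along its x, 44 mm along its y, 70 mm tall, straight sides, about 0.25 kg, rigid. The point is its centre, 35 mm above its underside; z up. At the start it stands on the square tray.
- pot_mid (a point): The small round holder: a slim white ceramic toothpick pot, 34 mm across, 65 mm tall, straight sides, about 0.09 kg. The toothpicks stay in it and do not stand above its rim. The point is its centre, 32.5 mm above its underside; z up along its axis. At the start it stands on the oblong tray.
- round_tray: The large round steel drip tray, 124 mm across outside, 116 mm inside, fixed to the counter. Home of the large round shaker. The origin is the centre of its underside, on the counter; its floor lies 4 mm above the origin and its 4 mm thick lip ends 9 mm above it. All four trays have this floor and lip.
- square_tray: The square steel drip tray, 112 x 112 mm outside, 104 x 104 mm inside, fixed. Home of the square canister. The origin is the centre of its underside (floor 4 mm and lip 9 mm above it); x and y along its sides.
- oblong_tray: The oblong steel drip tray, 124 mm along its x and 84 mm along its y outside, 116 x 76 mm inside, fixed. Home of the oblong caddy. The origin is the centre of its underside (floor 4 mm and lip 9 mm above it).
- small_tray: The small round steel drip tray, 84 mm across outside, 76 mm inside, fixed. Home of the slim toothpick pot. The origin is the centre of its underside (floor 4 mm and lip 9 mm above it).
- board: A plain square wooden board, 120 x 120 mm, 12 mm thick, without a lip, fixed, empty at the start: the free spot to park a holder on. The origin is the centre of its underside; its top lies 12 mm above it.
- oil_bottle: A bystander: an upright amber glass bottle, 62 mm across, 200 mm tall, standing loose on the counter to the robot's right, clear of the trays. The origin is the centre of its underside. Not to be disturbed.
Not all that is in view belongs to the job. What is shaped like the part that bears shaker_mid but pink or red is not meant.

How it is judged:
On the way:
1. one of the holders has been parked on the wooden board: it stands there upright, at rest and released (((horizontal distance between shaker_mid and board below 0.05 m and z of shaker_mid in the frame of board below 0.0635 m and angle between shaker_mid's own z axis and vertical below 0.1 rad and linear speed of shaker below 0.03 m/s and contact force between shaker and the fingers below 0.05 N) or (horizontal distance between canister_mid and board below 0.05 m and z of canister_mid in the frame of board below 0.0585 m and angle between canister_mid's own z axis and vertical below 0.1 rad and linear speed of canister below 0.03 m/s and contact force between canister and the fingers below 0.05 N) or (horizontal distance between caddy_mid and board below 0.05 m and z of caddy_mid in the frame of board below 0.051 m and angle between caddy_mid's own z axis and vertical below 0.1 rad and linear speed of caddy below 0.03 m/s and contact force between caddy and the fingers below 0.05 N) or (horizontal distance between pot_mid and board below 0.05 m and z of pot_mid in the frame of board below 0.0485 m and angle between pot_mid's own z axis and vertical below 0.1 rad and linear speed of pot below 0.03 m/s and contact force between pot and the fingers below 0.05 N))), for 0.2 s.
At the end, for the whole second after the job is handed in: Each holder stands upright (within 0.1 rad), at rest, on the floor of the tray of its own shape, centre within 15 mm of the tray's centre; the caddy is parallel to its tray lengthwise and the canister square to its tray, within 0.25 rad (horizontal distance between shaker_mid and round_tray below 0.015 m and z of shaker_mid in the frame of round_tray below 0.0555 m and angle between each of shaker_mid, canister_mid, caddy_mid, pot_mid's own z axis and vertical below 0.1 rad and linear speed of each of shaker, canister, caddy, pot below 0.03 m/s and horizontal distance between canister_mid and square_tray below 0.015 m and z of canister_mid in the frame of square_tray below 0.0505 m and horizontal distance between caddy_mid and oblong_tray below 0.015 m and z of caddy_mid in the frame of oblong_tray below 0.043 m and horizontal distance between pot_mid and small_tray below 0.015 m and z of pot_mid in the frame of small_tray below 0.0405 m and angle between the x axis of caddy_mid and the x axis of oblong_tray, either way round below 0.25 rad and (angle between the x axis of canister_mid and the x axis of square_tray, either way round below 0.25 rad or angle between the x axis of canister_mid and the y axis of square_tray, either way round below 0.25 rad)); the robot touches nothing.
It fails at once if the oil bottle is pushed away or knocked over (distance of oil_bottle from where it was at the start of the episode above 0.03 m or angle between oil_bottle's own z axis and vertical above 0.4 rad).
It fails at once if a condiment holder is tipped over (angle between any of shaker_mid, canister_mid, caddy_mid, pot_mid's own z axis and vertical above 0.7 rad).
It fails at once if a condiment holder is dropped or thrown (falls free, faster than 0.6 m/s, about 2 cm of fall) ((contact force between shaker and the arm below 0.01 N and contact force between shaker and the fingers below 0.01 N and linear speed of shaker above 0.6 m/s) or (contact force between canister and the arm below 0.01 N and contact force between canister and the fingers below 0.01 N and linear speed of canister above 0.6 m/s) or (contact force between caddy and the arm below 0.01 N and contact force between caddy and the fingers below 0.01 N and linear speed of caddy above 0.6 m/s) or (contact force between pot and the arm below 0.01 N and contact force between pot and the fingers below 0.01 N and linear speed of pot above 0.6 m/s)).
It also fails if it takes over 128 s, if anything falls off the work surface, if the arm or the gripper's body presses on something with over 40 N, if the wrist force passes 120 N, or if a joint passes its speed limit or range.

### The arm

A 6-joint arm with a two-finger parallel gripper is mounted at the origin on the work surface. World frame = base frame: x ahead of the robot, y to its left, z up, the work surface at z = 0. Lengths are in m, angles in rad, forces in N, time in s.
With the tool pointing down it reaches from about 0.35 to 0.775 m from the base axis. Payload 7.3 kg.
Tool frame: the origin (TCP) lies between the finger pads; the fingertips stand 25 mm ahead of it and the grasp point (between the pads) lies 6 mm ahead of it; y points along the fingers, z is the direction in which the jaws open and shut, and the axes are right-handed (so a half turn about y gives the same grasp; the last joint's range is limited). The gripper opens to 92 mm and grips with 3 to 60 N. Pads are 19 mm wide; open, the fingers measure 130 mm over their backs; the gripper's body (75 mm by 190 mm) begins 47 mm behind the grasp point.
Start: joints at [1.124, 0.342, 1.524, -0, 1.275, -0.146], TCP at [0.156, 0.501, 0.252] pointing down, gripper open.
Joint ranges: [-2.53, 2.53], [-0.77, 2.02], [0.04, 2.7], [-1, 4.14], [0.28, 2.66], [-3.11, 3.11]. Speed limits (rad/s): [2.57, 2.57, 3.14, 3.14, 3.14, 3.14].

### API

Orientations are given as [roll, pitch, yaw] about the fixed x, y, z axes, in that order (R = Rz(yaw) Ry(pitch) Rx(roll)).
In Python, from cell import sensors, read_camera, hand_in gives the robot as it stands. The module is installed in compiled form; this text tells all that it offers.
- The arm moves only by the tool send_rows, never from a script. Its argument "motion" is a list that holds one entry, the list of rows, each a list of 4 numbers: the shift along the tool's x, y, z in m, then the turn about the tool's y in degrees. In form: [[[tx, ty, tz, twist], ...]]. A call has 1 to 8 rows; each row is the pose to reach, as a shift and turn from the pose measured when the call began, along the tool's axes at that moment; what a row does not reach only later rows make up. A row lasts 1/10 s, in which the tool goes at most 50 mm and 8.59 degrees, less where a joint would pass 70% of its speed; a pose out of reach is approached as far as the arm can. A call with a gripper value outside its range is refused whole. "gripper" is the opening, from 0 (shut) to 1 (fully open), set as the call begins (left out, the last holds). The fingers move at their own pace and stop on an object; "grip_force" is the grip in N (left out, the last holds). Time passes only in rows, so rows that repeat a pose let the fingers close. It gives the time, the measured TCP pose, the force and the opening at its end, in the units of the state.
- sensors.observe(): the state, without advancing time (a new reading comes with each control period).
- read_camera(name): name is "scene" or "top"; returns a dict with "frame" (400x640x3 uint8, red, green, blue), "fx", "fy", "cx", "cy" (pixels), "distortion" ([k1, k2, p1, p2, k3] as OpenCV has them; the pictures are not rectified), "extrinsics" (4x4, takes a point from world to camera coordinates). Camera axes: x right, y up, looking along -z (the intrinsics and any distortion apply to the point x, -y, -z); pixel columns grow to the right and rows downward; lengths in m; the calibration is good to about 2 mm. A picture is of the moment at which its call begins. There is no depth.
- hand_in(): hands the job in, once; it reports no verdict.
The state is a dict: "time": time; "qpos": joint angles; "qvel": joint speeds; "joint_efforts": joint torques, N m; "tool_pos": TCP position; "tool_rot": TCP orientation; "contact_force": force on the tool from outside, world axes, zero at the start; "torque": the same for the moment, N m; "opening": finger opening in m.
Only numpy, scipy, OpenCV 4.12 (cv2) and the standard library are available. Lean on these libraries where they do the work, as an engineer would, in place of code of your own. Each camera call takes 0.05 s, during which the arm holds its last target.

## Working session

There is one attempt and no reset: what is moved stays moved. The work goes in short steps, Python scripts to look and compute and a tool call to move; the robot and the scene stay as the last step left them, time stands still between calls to the robot, and variables do not carry over. Pictures are saved under pics/ and viewed, and the job is handed in when it is done.

Besides the shell and the picture viewer there is one more tool, called by a JSON object that holds its "method" and its "body". send_rows: Moves the arm, as the interface text tells. Its arguments: {"type":"object","properties":{"motion":{"type":"array"},"gripper":{"type":"number"},"grip_force":{"type":"number"}},"required":["motion"]}

```bash
mkdir -p pics; python3 - <<'E'
from cell import sensors, read_camera
import cv2, numpy as np
s=sensors.observe()
print({k:np.round(v,4) if not isinstance(v,dict) else v for k,v in s.items()})
for n in("scene","top"):
    c=read_camera(n); cv2.imwrite(f"pics/{n}0.png",c["frame"][:,:,::-1])
    print(n,c["fx"],c["fy"],c["cx"],c["cy"],c["distortion"]); print(np.round(c["extrinsics"],4))
E
```

```text
{'time': np.float64(0.0), 'qpos': array([ 1.124 ,  0.3427,  1.525 ,  0.    ,  1.2754, -0.146 ]), 'qvel': array([-0.0005, -0.0013, -0.0004,  0.0016, -0.0008,  0.0012]), 'joint_efforts': array([-2.60000e-03, -4.31221e+01, -2.44228e+01,  7.16000e-02,
        5.56000e-02, -2.00000e-04]), 'tool_pos': array([0.1554, 0.5011, 0.2511]), 'tool_rot': array([-1.5723e+00,  2.0000e-04, -3.0080e-01]), 'contact_force': array([ 0.8335,  0.4919, -0.1045]), 'torque': array([ 0.0168, -0.0004,  0.0204]), 'opening': np.float64(0.0917)}
scene 363.70450706077975 363.70450706077975 319.35745896538765 203.67711093607795 [0.00532336 0.         0.         0.         0.        ]
[[ 0.3941  0.919   0.0098 -0.1457]
 [-0.5611  0.2322  0.7945  0.2454]
 [ 0.7279 -0.3186  0.6072 -1.5366]
 [ 0.      0.      0.      1.    ]]
top 496.1058586558937 496.1058586558937 332.8665220923329 204.85200565160252 [-0.08773958  0.          0.          0.          0.        ]
[[ 0.0039 -1.     -0.0063 -0.0914]
 [ 0.9971  0.0034  0.0757 -0.5502]
 [-0.0757 -0.0065  0.9971 -1.1955]
 [ 0.      0.      0.      1.    ]]
```

View pics/scene0.png

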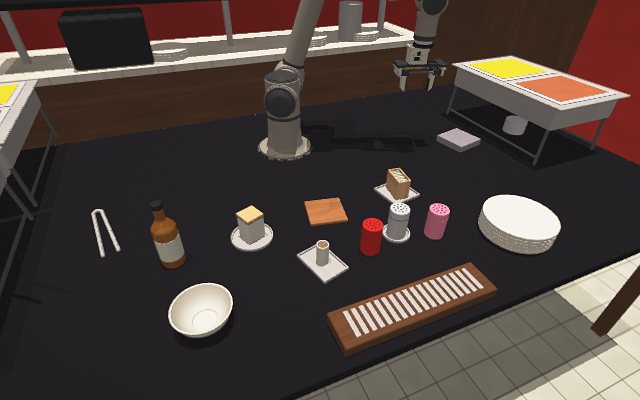

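View pics/top0.png

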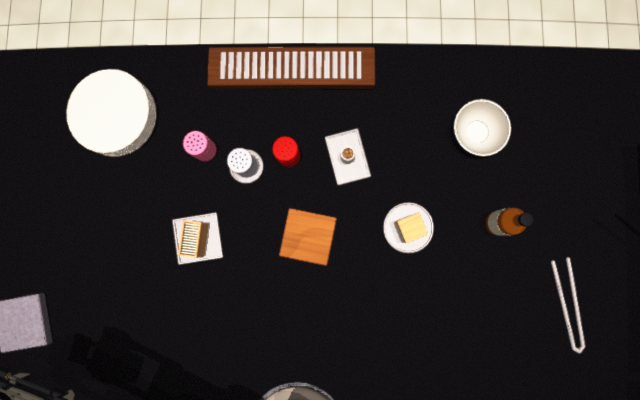

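In the top view the three shaker-like things are pink (198,146), metal on the small tray (242,163) and red (286,151). The metal one is meant: it is neither red nor pink, and it stands on the small tray. I'll confirm with an enlarged crop.

```bash
cat > h.py <<'E'
import cv2, numpy as np
from cell import sensors, read_camera
F=np.diag([1,-1,-1.])
class Cam:
    def __init__(s,n):
        c=read_camera(n); s.im=c["frame"]; s.K=np.array([[c["fx"],0,c["cx"]],[0,c["fy"],c["cy"]],[0,0,1]]); s.d=np.array(c["distortion"],float)
        E=np.array(c["extrinsics"]); s.R=F@E[:3,:3]; s.t=F@E[:3,3]; s.C=-s.R.T@s.t
    def plane(s,px,z):
        u=cv2.undistortPoints(np.array(px,float).reshape(-1,1,2),s.K,s.d).reshape(-1,2)
        r=np.c_[u,np.ones(len(u))]@s.R
        return s.C[:2]+r[:,:2]*((z-s.C[2])/r[:,2])[:,None]
    def proj(s,P):
        return cv2.projectPoints(np.array(P,float).reshape(-1,1,3),cv2.Rodrigues(s.R)[0],s.t,s.K,s.d)[0].reshape(-1,2)
E
python3 - <<'E'
from h import *
c=Cam("top"); np.save("top0.npy",c.im)
a=c.im[110:280,160:360,::-1]; cv2.imwrite("pics/cropA.png",cv2.resize(a,None,fx=4,fy=3.5,interpolation=cv2.INTER_CUBIC)[:600])
b=c.im[120:270,310:450,::-1]; cv2.imwrite("pics/cropB.png",cv2.resize(b,None,fx=4,fy=4,interpolation=cv2.INTER_CUBIC))
E
```

```text
(no output)
```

View pics/cropA.png

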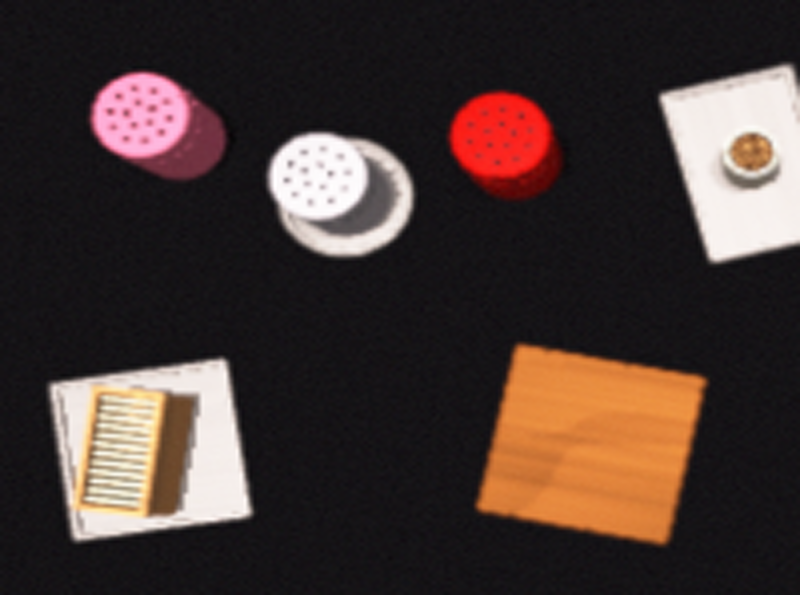

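View pics/cropB.png

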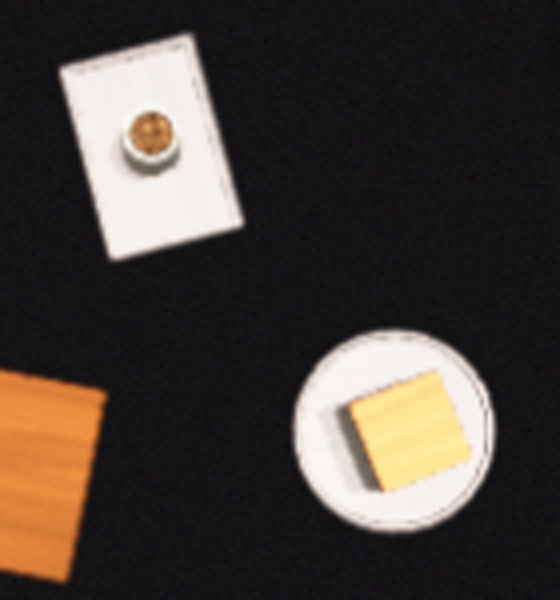

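The crops confirm it: the metal shaker with the white-grey top at (242,163) stands on the small tray, and the red and pink ones stand on the bare counter. Next I'll measure everything.

```bash
cat > meas.py <<'E'
from h import *
from scipy.optimize import least_squares
def comp(m,near):
    n,l,st,ce=cv2.connectedComponentsWithStats(m.astype(np.uint8))
    i=1+np.argmin(np.hypot(*(ce[1:]-near).T)+1e3*(st[1:,4]<40)); return l==i
def rect(c,m,z):
    cs=max(cv2.findContours(m.astype(np.uint8),0,cv2.CHAIN_APPROX_NONE)[0],key=cv2.contourArea)
    p=c.plane(cs.reshape(-1,2),z); r=cv2.minAreaRect((p*1000).astype(np.float32)); return r
def circ(c,m,z,R=None):
    cs=max(cv2.findContours(m.astype(np.uint8),0,cv2.CHAIN_APPROX_NONE)[0],key=cv2.contourArea)
    p=c.plane(cs.reshape(-1,2),z)*1000
    f=lambda q:np.hypot(*(p-q[:2]).T)-(q[2] if R is None else R)
    q=least_squares(f,list(p.mean(0))+([30] if R is None else []),loss='soft_l1',f_scale=1.0).x
    return np.round(q,1),np.round(np.abs(f(q)).mean(),2)
E
python3 - <<'E'
from meas import *
c=Cam("top"); im=c.im.astype(int); v=im.max(2); sat=im.max(2)-im.min(2)
hsv=cv2.cvtColor(c.im,cv2.COLOR_RGB2HSV).astype(int)
br=v>100
print("sq tray",rect(c,comp(br,(197,238)),.009))
print("obl tray",rect(c,comp(br,(348,157)),.009))
print("board",rect(c,comp(br,(308,237)),.012))
print("round tray",circ(c,comp(br,(409,228)),.009))
for (x,y) in((412,228),(400,228),(186,238),(200,238),(239,158),(248,163),(260,170),(347,155),(308,237),(415,207)): print((x,y),im[y,x],hsv[y,x])
E
```

```text
sq tray ((467.4506530761719, 248.07269287109375), (114.48946380615234, 114.74583435058594), 9.271267890930176)
obl tray ((673.3826293945312, -124.86638641357422), (127.4356918334961, 87.38290405273438), 14.993932723999023)
board ((473.09576416015625, -27.061325073242188), (121.12315368652344, 120.8571548461914), 78.61038970947266)
round tray (array([ 496.6, -275.4,   61.7]), np.float64(0.59))
(412, 228) [254 231 152] [ 23 102 254]
(400, 228) [240 188 117] [ 17 131 240]
(186, 238) [180 161 134] [ 18  65 180]
(200, 238) [101  70  42] [ 14 149 101]
(239, 158) [249 244 245] [174   5 249]
(248, 163) [253 250 251] [170   3 253]
(260, 170) [240 233 228] [ 13  13 240]
(347, 155) [183 120  71] [ 13 156 183]
(308, 237) [226 133  61] [ 13 186 226]
(415, 207) [246 240 237] [ 10   9 246]
```

```bash
cat >> meas.py <<'E'
def fixcirc(c,m,z,R,init_px,tol=6,inner=False):
    cs=np.vstack([q.reshape(-1,2) for q in cv2.findContours(m.astype(np.uint8),cv2.RETR_LIST if inner else 0,cv2.CHAIN_APPROX_NONE)[0]])
    p=c.plane(cs,z)*1000; q=c.plane([init_px],z)[0]*1000
    for t in (tol*2,tol,3,2.5,2.5):
        s=p[np.abs(np.hypot(*(p-q).T)-R)<t]
        q=least_squares(lambda a:np.hypot(*(s-a).T)-R,q,loss='soft_l1').x
    return np.round(q,1),len(s),np.round(np.abs(np.hypot(*(s-q).T)-R).mean(),2)
E
python3 - <<'E'
from meas import *
c=Cam("top"); im=c.im.astype(int); v=im.max(2); sat=im.max(2)-im.min(2)
print("canister",rect(c,comp((sat>60)&(v>150),(411,228)),.089))
m=np.zeros_like(v,bool); m[217:260,174:215]=1
k=cv2.morphologyEx((m&(sat>35)&(v>135)).astype(np.uint8),cv2.MORPH_CLOSE,np.ones((5,5)))
print("caddy",rect(c,comp(k,(190,238)),.074))
o=c.im.copy()[210:265,165:220,::-1].copy(); o[k[210:265,165:220]>0]=(0,0,255); cv2.imwrite("pics/cad.png",cv2.resize(o,None,fx=8,fy=8,interpolation=0))
br=comp(v>150,(245,165))
print("shaker",fixcirc(c,br,.099,29,(240,160)),"stray",fixcirc(c,br,.009,42.7,(246,166)))
m=np.zeros_like(v,bool); m[140:170,335:360]=1
print("pot fill",circ(c,comp(m&(sat>50),(347,155)),.067))
d=np.zeros_like(v,bool); d[140:170,335:360]=1
e=cv2.resize(c.im[138:172,330:364,::-1],None,fx=14,fy=14,interpolation=cv2.INTER_CUBIC); cv2.imwrite("pics/pot.png",e)
m=np.zeros_like(v,bool)
bm=comp((v>55)&(sat>25),(510,222))
ys,xs=np.nonzero(bm); print("bottle px",xs.min(),xs.max(),ys.min(),ys.max())
# check using scene cam: project
s=Cam("scene")
P={}
o=s.im[:,:,::-1].copy()
np.save("scene.npy",o)
red=comp((im[:,:,0]>100)&(im[:,:,1]<60)&(im[:,:,2]<60),(287,151)); print("red",fixcirc(c,red,.095,29,(285,149)))
E
```

```text
canister ((493.82623291015625, -272.8722229003906), (55.60137176513672, 56.362979888916016), 21.86020851135254)
caddy ((465.7587890625, 244.63624572753906), (57.82448959350586, 85.9192886352539), 85.45713806152344)
shaker (array([647.6, 126.9]), 36, np.float64(0.61)) stray (array([649.6, 130.4]), 66, np.float64(0.98))
pot fill (array([ 670.5, -124. ,   11.4]), np.float64(0.64))
bottle px 496 525 207 234
red (array([675.8,  22.5]), 60, np.float64(0.7))
```

View pics/cad.png

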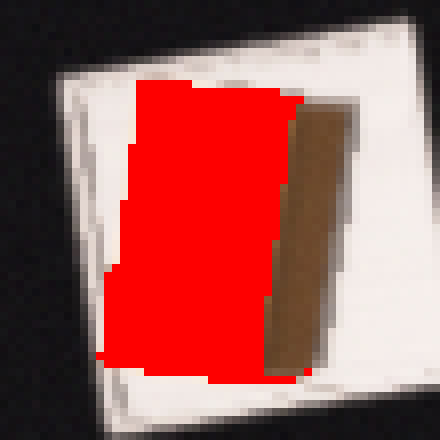

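View pics/pot.png

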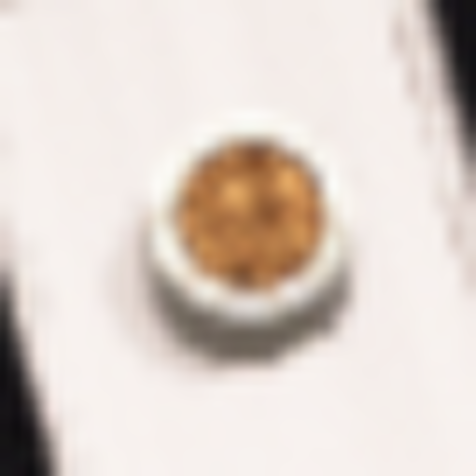

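```bash
cat > plan.py <<'E'
import sys
from h import *
from scipy.spatial.transform import Rotation as Ro
s=sensors.observe(); p=np.array(s["tool_pos"]); R=Ro.from_euler('xyz',s["tool_rot"])
def to(x,y,z,yaw):
    d=R.inv().apply(np.array([x,y,z])-p); dy=(np.degrees(s["tool_rot"][2])-yaw+180)%360-180
    print("from",np.round(p,4),"yaw %.1f"%np.degrees(s["tool_rot"][2]),"-> shift",np.round(d,4),"twist %.1f"%dy)
if len(sys.argv)>4: to(*map(float,sys.argv[1:5]))
E
python3 - <<'E'
from meas import *
c=Cam("top"); im=c.im.astype(int); v=im.max(2); sat=im.max(2)-im.min(2)
m=np.zeros_like(v,bool); m[217:260,174:215]=1
k=cv2.morphologyEx((m&(sat>35)&(v>135)).astype(np.uint8),cv2.MORPH_CLOSE,np.ones((5,5)))
k=cv2.morphologyEx(k,cv2.MORPH_OPEN,np.ones((9,9)))
print("caddy",rect(c,comp(k,(190,238)),.074), c.plane(cv2.findContours(k,0,2)[0][0].reshape(-1,2),.074).mean(0))
M=cv2.moments(k,True); print("px cen",M["m10"]/M["m00"],M["m01"]/M["m00"],c.plane([(M["m10"]/M["m00"],M["m01"]/M["m00"])],.074))
pk=comp((im[:,:,0]>150)&(im[:,:,1]<190)&(im[:,:,2]>100)&(sat>60),(196,143)); print("pink",fixcirc(c,pk,.095,29,(196,143)))
print("bottle cap",c.plane([(526,219)],.2))
s=Cam("scene")
for n,P in {"canister":(.494,-.273,.089),"pot":(.6705,-.124,.069),"shaker":(.6476,.127,.099),"caddy":(.466,.248,.074)}.items(): print(n,s.proj([P]))
o=s.im[:,:,::-1].copy()
for P in ((.494,-.273,.089),(.6705,-.124,.069),(.6476,.127,.099),(.466,.248,.074),(.473,-.027,.012),(.497,-.275,.004)): cv2.circle(o,tuple(int(round(a)) for a in s.proj([P])[0]),1,(0,255,0),-1)
cv2.imwrite("pics/chk.png",cv2.resize(o[160:290,220:450],None,fx=3.4,fy=3.4,interpolation=cv2.INTER_CUBIC))
E
python3 plan.py 0.6705 -0.124 0.16 -90
```

```text
caddy ((466.469970703125, 248.7113494873047), (48.7299690246582, 85.92681121826172), 83.92926788330078) [0.46571871 0.24825434]
px cen 189.2340425531915 238.5758865248227 [[0.46569805 0.24802573]]
pink (array([690.5, 234.6]), 68, np.float64(0.92))
bottle cap [[ 0.5083801  -0.49777855]]
canister [[248.77940936 212.26242886]]
pot [[321.35001809 243.08053556]]
shaker [[398.41806403 207.08944259]]
caddy [[398.1172281  174.04019012]]
from [0.1555 0.5014 0.2516] yaw -17.2 -> shift [ 0.6772  0.0917 -0.4447] twist 72.8
```

View pics/chk.png

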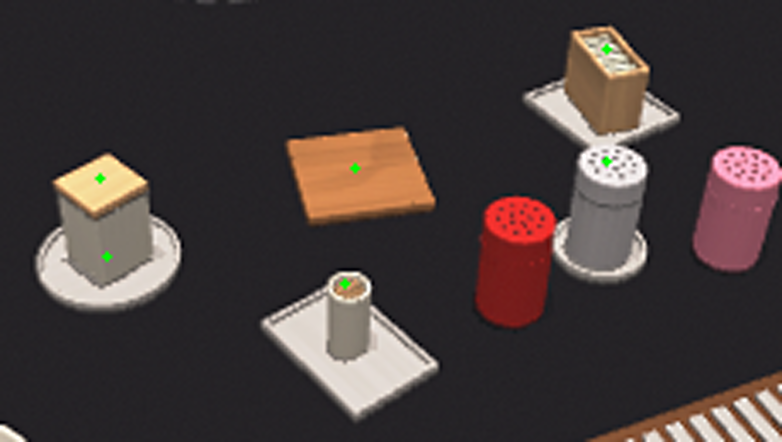

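{"method": "send_rows", "body": {"motion": [[[0.014,0,-0.009,2],[0.041,0.003,-0.027,6],[0.075,0.006,-0.049,11],[0.11,0.01,-0.072,16],[0.145,0.015,-0.095,21],[0.18,0.02,-0.118,26],[0.215,0.025,-0.141,31],[0.25,0.03,-0.164,36]]], "gripper": 0.75, "grip_force": 12}}

```text
time: 1.2
tool_pos: [0.3466, 0.2684, 0.2217]
tool_rot: [-1.57, -0.0, -0.934]
contact_force: [0.9, 0.7, -0.8]
opening: 0.0688
```

```bash
python3 plan.py 0.6705 -0.124 0.16 -90
```

```text
from [0.3466 0.2684 0.2217] yaw -53.5 -> shift [0.5081 0.0619 0.0273] twist 36.5
```

{"method": "send_rows", "body": {"motion": [[[0.03,0.003,0.002,2],[0.075,0.008,0.004,6],[0.12,0.014,0.006,11],[0.165,0.02,0.009,16],[0.21,0.026,0.011,21],[0.255,0.032,0.014,26],[0.3,0.038,0.016,31],[0.335,0.042,0.018,36]]]}}

```text
time: 2.0
tool_pos: [0.5609, 0.0064, 0.1794]
tool_rot: [-1.57, -0.001, -1.569]
contact_force: [0.4, 1.3, -0.0]
opening: 0.0687
```

```bash
python3 plan.py 0.6705 -0.124 0.12 -90
```

```text
from [0.5609 0.0064 0.1794] yaw -89.9 -> shift [0.1305 0.0595 0.1094] twist 0.1
```

{"method": "send_rows", "body": {"motion": [[[0.02,0.004,0.017,0],[0.05,0.01,0.042,0],[0.08,0.018,0.067,0],[0.105,0.026,0.088,0],[0.122,0.035,0.102,0],[0.13,0.045,0.109,0],[0.1305,0.055,0.1095,0],[0.1305,0.059,0.1095,0]]]}}

```text
time: 2.8
tool_pos: [0.6693, -0.1235, 0.1189]
tool_rot: [-1.573, 0.0, -1.57]
contact_force: [-0.4, 0.6, -0.6]
opening: 0.0686
```

```bash
python3 plan.py 0.6705 -0.124 0.056 -90; python3 - <<'E'
from h import *
for n in("scene","top"):
    c=Cam(n); a,b=[int(x) for x in c.proj([(.6705,-.124,.06)])[0]]
    cv2.imwrite(f"pics/p1{n}.png",cv2.resize(c.im[b-60:b+50,a-60:a+60,::-1],None,fx=4,fy=4,interpolation=2))
E
```

```text
from [ 0.6693 -0.1235  0.1189] yaw -89.9 -> shift [0.0006 0.0629 0.0014] twist 0.1
```

View pics/p1scene.png

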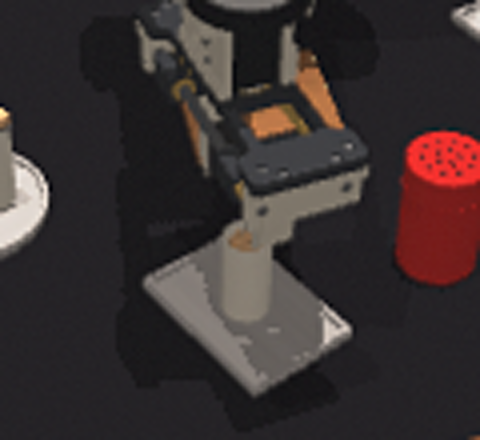

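The gripper is centred above the pot, with the red shaker well clear at its right. I'll descend and grip.

{"method": "send_rows", "body": {"motion": [[[0.0006,0.008,0.001,0],[0.0006,0.022,0.001,0],[0.0006,0.038,0.001,0],[0.0006,0.05,0.001,0],[0.0006,0.058,0.001,0],[0.0006,0.062,0.001,0],[0.0006,0.063,0.001,0],[0.0006,0.063,0.001,0]]]}}

```text
time: 3.7
tool_pos: [0.6708, -0.1235, 0.0571]
tool_rot: [-1.572, -0.0, -1.569]
contact_force: [-0.1, 0.4, 0.4]
opening: 0.069
```

{"method": "send_rows", "body": {"motion": [[[0,0,0,0],[0,0,0,0],[0,0,0,0],[0,0,0,0],[0,0,0,0],[0,0,0,0],[0,0,0,0],[0,0,0,0]]], "gripper": 0.2, "grip_force": 12}}

```text
time: 4.5
tool_pos: [0.6709, -0.1236, 0.0573]
tool_rot: [-1.571, -0.0, -1.568]
contact_force: [1.0, 0.4, 1.1]
opening: 0.0337
```

{"method": "send_rows", "body": {"motion": [[[0,-0.008,0,0],[0,-0.022,0,0],[0,-0.04,0,0],[-0.008,-0.055,-0.015,0],[-0.02,-0.06,-0.04,0],[-0.035,-0.06,-0.07,0],[-0.05,-0.06,-0.1,0],[-0.064,-0.06,-0.13,0]]]}}

```text
time: 5.3
tool_pos: [0.5399, -0.0593, 0.1186]
tool_rot: [-1.57, -0.001, -1.569]
contact_force: [0.4, 1.0, -0.1]
opening: 0.0339
```

```bash
python3 plan.py 0.473 -0.027 0.066 -90
```

```text
from [ 0.5399 -0.0593  0.1186] yaw -89.9 -> shift [-0.0325  0.0525 -0.0668] twist 0.1
```

{"method": "send_rows", "body": {"motion": [[[-0.011,0.0,-0.023,0],[-0.022,0.002,-0.045,0],[-0.029,0.01,-0.06,0],[-0.032,0.02,-0.066,0],[-0.0325,0.032,-0.067,0],[-0.0325,0.043,-0.067,0],[-0.0325,0.05,-0.067,0],[-0.0325,0.052,-0.067,0]]]}}

```text
time: 6.1
tool_pos: [0.4728, -0.0271, 0.0661]
tool_rot: [-1.571, -0.0, -1.569]
contact_force: [0.6, -0.7, -0.8]
opening: 0.034
```

{"method": "send_rows", "body": {"motion": [[[0,0.0,0,0],[0,0.0,0,0],[0,0,0,0]]]}}

```text
time: 6.4
tool_pos: [0.4731, -0.0272, 0.0664]
tool_rot: [-1.57, -0.001, -1.569]
contact_force: [0.3, -0.7, -1.1]
opening: 0.0337
```

{"method": "send_rows", "body": {"motion": [[[0,0.001,0,0],[0,0.0015,0,0]]]}}

```text
time: 6.6
tool_pos: [0.4734, -0.0273, 0.0652]
tool_rot: [-1.569, -0.001, -1.569]
contact_force: [-1.3, -0.0, 6.2]
opening: 0.0338
```

{"method": "send_rows", "body": {"motion": [[[0,0.0,0,0],[0,0.0,0,0],[0,0,0,0],[0,0,0,0],[0,0,0,0]]], "gripper": 0.7}}

```text
time: 7.1
tool_pos: [0.4733, -0.0272, 0.0652]
tool_rot: [-1.569, -0.001, -1.569]
contact_force: [0.3, 0.5, -0.4]
opening: 0.0638
```

{"method": "send_rows", "body": {"motion": [[[0,-0.01,0,0],[0,-0.03,0,0],[0,-0.055,0,0],[0,-0.08,0,0],[0,-0.1,0,0],[0,-0.11,0,0]]]}}

```text
time: 7.7
tool_pos: [0.4739, -0.0273, 0.1776]
tool_rot: [-1.566, -0.001, -1.569]
contact_force: [-0.2, 0.8, 0.2]
opening: 0.0641
```

```bash
python3 plan.py 0.466 0.248 0.14 -7; python3 - <<'E'
from h import *
c=Cam("scene"); a,b=[int(x) for x in c.proj([(.473,-.027,.04)])[0]]
cv2.imwrite(f"pics/p2.png",cv2.resize(c.im[b-60:b+50,a-60:a+60,::-1],None,fx=4,fy=4,interpolation=2))
E
```

```text
from [ 0.4739 -0.0273  0.1776] yaw -89.9 -> shift [-0.2754  0.0371 -0.0075] twist -82.9
```

View pics/p2.png

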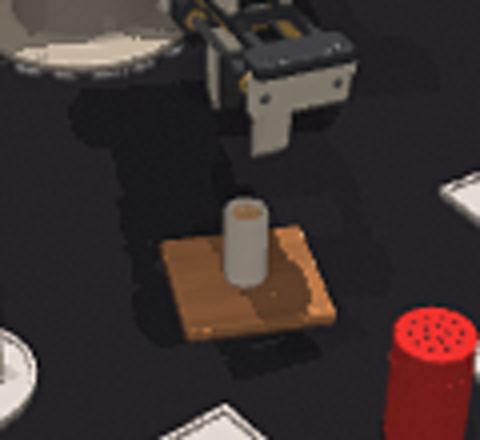

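The pot stands upright on the middle of the board at (245,240) in the crop. Now the caddy.

{"method": "send_rows", "body": {"motion": [[[-0.015,0,0,-5],[-0.045,0,0,-13],[-0.08,0,-0.001,-21],[-0.115,0,-0.002,-29],[-0.15,0,-0.003,-37],[-0.185,0,-0.004,-45],[-0.215,0,-0.006,-53],[-0.24,0,-0.007,-61]]], "gripper": 0.8}}

```text
time: 8.55
tool_pos: [0.4659, 0.2142, 0.1768]
tool_rot: [-1.57, -0.005, -0.497]
contact_force: [0.3, 0.3, 0.4]
opening: 0.0733
```

```bash
python3 plan.py 0.466 0.248 0.12 -7
```

```text
from [0.4659 0.2142 0.1768] yaw -28.5 -> shift [-0.0164  0.0568  0.0297] twist -21.5
```

{"method": "send_rows", "body": {"motion": [[[-0.006,0.002,0.01,-7],[-0.012,0.008,0.02,-14],[-0.016,0.018,0.028,-20],[-0.0165,0.03,0.0297,-21.5],[-0.0165,0.042,0.0297,-21.5],[-0.0165,0.052,0.0297,-21.5],[-0.0165,0.056,0.0297,-21.5],[-0.0165,0.057,0.0297,-21.5]]]}}

```text
time: 9.35
tool_pos: [0.4657, 0.2475, 0.1191]
tool_rot: [-1.573, -0.004, -0.123]
contact_force: [0.3, 0.2, 0.0]
opening: 0.0734
```

```bash
python3 plan.py 0.466 0.248 0.056 -7; python3 - <<'E'
from h import *
for n in("scene","top"):
    c=Cam(n); a,b=[int(x) for x in c.proj([(.466,.248,.06)])[0]]
    cv2.imwrite(f"pics/p3{n}.png",cv2.resize(c.im[b-50:b+50,a-60:a+60,::-1],None,fx=4,fy=4,interpolation=2))
E
```

```text
from [0.4657 0.2475 0.1191] yaw -7.1 -> shift [0.     0.0631 0.0006] twist -0.1
```

View pics/p3scene.png

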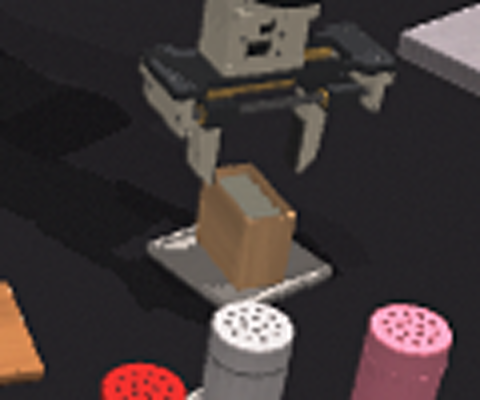

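View pics/p3top.png

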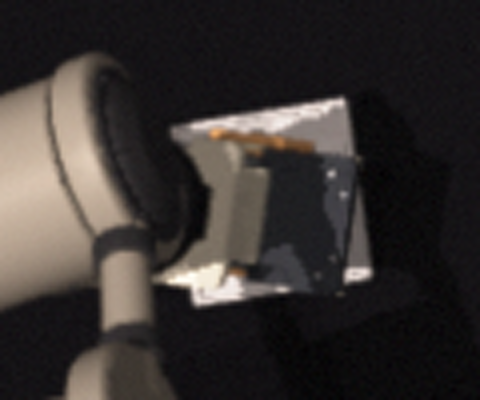

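The fingers straddle the caddy's short side (scene crop: fingers at (205,155) and (310,140), caddy top at (250,190)). I'll descend and grip.

{"method": "send_rows", "body": {"motion": [[[0,0.008,0.0005,0],[0,0.022,0.0005,0],[0,0.038,0.0005,0],[0,0.05,0.0005,0],[0,0.058,0.0005,0],[0,0.062,0.0005,0],[0,0.063,0.0005,0],[0,0.063,0.0005,0]]]}}

```text
time: 10.25
tool_pos: [0.4667, 0.2483, 0.0571]
tool_rot: [-1.572, -0.005, -0.123]
contact_force: [-0.1, 0.1, -0.2]
opening: 0.0734
```

{"method": "send_rows", "body": {"motion": [[[0,0,0,0],[0,0,0,0],[0,0,0,0],[0,0,0,0],[0,0,0,0],[0,0,0,0],[0,0,0,0]]], "gripper": 0.3, "grip_force": 20}}

```text
time: 10.95
tool_pos: [0.4669, 0.2485, 0.0574]
tool_rot: [-1.571, -0.006, -0.123]
contact_force: [0.9, 2.0, 2.2]
opening: 0.0442
```

{"method": "send_rows", "body": {"motion": [[[0,-0.008,0,0],[0,-0.022,0,0],[0,-0.04,0,0],[0,-0.06,0,0],[0,-0.08,0,0],[0,-0.095,0,0],[0,-0.1,0,0],[0,-0.1,0,0]]]}}

```text
time: 11.75
tool_pos: [0.4663, 0.2486, 0.1578]
tool_rot: [-1.571, -0.007, -0.123]
contact_force: [0.6, -0.4, -2.3]
opening: 0.0437
```

```bash
python3 plan.py 0.6734 -0.1249 0.156 15;python3 - <<'E'
from h import *
c=Cam("scene"); a,b=[int(x) for x in c.proj([(.466,.248,.06)])[0]]
cv2.imwrite(f"pics/p4.png",cv2.resize(c.im[b-60:b+50,a-60:a+60,::-1],None,fx=4,fy=4,interpolation=2))
E
```

```text
from [0.4663 0.2486 0.1578] yaw -7.0 -> shift [ 0.2513  0.0036 -0.3452] twist -22.0
```

View pics/p4.png

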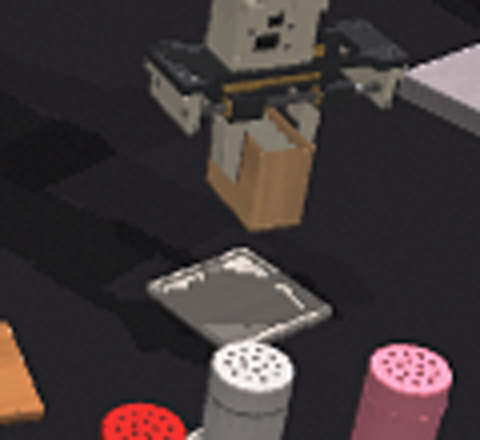

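{"method": "send_rows", "body": {"motion": [[[0.01,-0.004,-0.014,-1],[0.028,-0.012,-0.038,-3],[0.048,-0.02,-0.066,-5],[0.07,-0.022,-0.096,-8],[0.092,-0.022,-0.127,-11],[0.115,-0.022,-0.158,-14],[0.138,-0.022,-0.189,-17],[0.16,-0.022,-0.22,-19]]]}}

```text
time: 12.6
tool_pos: [0.5976, 0.009, 0.1786]
tool_rot: [-1.573, -0.002, 0.21]
contact_force: [1.2, 0.0, -1.9]
opening: 0.0436
```

```bash
python3 plan.py 0.6734 -0.1249 0.058 15
```

```text
from [0.5976 0.009  0.1786] yaw 12.1 -> shift [ 0.0459  0.121  -0.1466] twist -2.9
```

{"method": "send_rows", "body": {"motion": [[[0.01,0.0,-0.03,-1],[0.02,0.0,-0.06,-2],[0.03,0.002,-0.09,-2.9],[0.038,0.006,-0.116,-2.9],[0.043,0.014,-0.134,-2.9],[0.0455,0.026,-0.144,-2.9],[0.0459,0.042,-0.1466,-2.9],[0.0459,0.06,-0.1466,-2.9]]]}}

```text
time: 13.4
tool_pos: [0.6728, -0.1246, 0.117]
tool_rot: [-1.572, -0.001, 0.261]
contact_force: [-0.4, 0.3, -1.4]
opening: 0.0436
```

```bash
python3 plan.py 0.6734 -0.1249 0.058 15; python3 - <<'E'
from h import *
for n in("scene","top"):
    c=Cam(n); a,b=[int(x) for x in c.proj([(.673,-.125,.03)])[0]]
    cv2.imwrite(f"pics/p5{n}.png",cv2.resize(c.im[b-60:b+50,a-60:a+60,::-1],None,fx=4,fy=4,interpolation=2))
E
```

```text
from [ 0.6728 -0.1246  0.117 ] yaw 14.9 -> shift [ 0.0005  0.059  -0.0004] twist -0.1
```

View pics/p5scene.png

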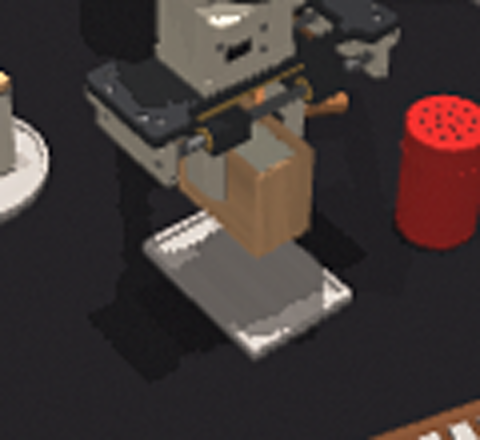

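The caddy hangs parallel over the oblong tray, clear of the red shaker. I'll lower it.

{"method": "send_rows", "body": {"motion": [[[0,0.008,0,0],[0,0.02,0,0],[0,0.034,0,0],[0,0.046,0,0],[0,0.054,0,0],[0,0.057,0,0],[0,0.058,0,0],[0,0.059,0,0]]]}}

```text
time: 14.3
tool_pos: [0.6699, -0.1233, 0.0573]
tool_rot: [-1.568, 0.006, 0.262]
contact_force: [-9.9, 2.7, 14.7]
opening: 0.0439
```

{"method": "send_rows", "body": {"motion": [[[0,0.001,0,0],[0,0.0015,0,0],[0,0.0015,0,0]]]}}

```text
time: 14.6
tool_pos: [0.6701, -0.1234, 0.0574]
tool_rot: [-1.568, 0.005, 0.262]
contact_force: [-4.7, 0.7, 8.1]
opening: 0.0437
```

{"method": "send_rows", "body": {"motion": [[[0,0.0,0,0],[0,0,0,0],[0,0,0,0],[0,0,0,0],[0,0,0,0]]], "gripper": 0.7}}

```text
time: 15.1
tool_pos: [0.6701, -0.1234, 0.0571]
tool_rot: [-1.568, 0.005, 0.262]
contact_force: [0.3, -0.0, -0.9]
opening: 0.0642
```

{"method": "send_rows", "body": {"motion": [[[0,-0.01,0,0],[0,-0.03,0,0],[0,-0.055,0,0],[0,-0.08,0,0],[0,-0.105,0,0],[-0.02,-0.12,0,0],[-0.05,-0.12,0,0],[-0.08,-0.12,0,0]]]}}

```text
time: 15.9
tool_pos: [0.593, -0.1443, 0.1789]
tool_rot: [-1.57, 0.003, 0.262]
contact_force: [-0.3, -0.6, 0.1]
opening: 0.0642
```

```bash
python3 plan.py 0.494 -0.273 0.18 -68; python3 - <<'E'
from h import *
for n in("scene","top"):
    c=Cam(n); a,b=[int(x) for x in c.proj([(.673,-.125,.03)])[0]]
    cv2.imwrite(f"pics/p6{n}.png",cv2.resize(c.im[b-60:b+50,a-60:a+60,::-1],None,fx=4,fy=4,interpolation=2))
E
```

```text
from [ 0.593  -0.1443  0.1789] yaw 15.0 -> shift [-0.129  -0.0008 -0.0986] twist 83.0
```

View pics/p6scene.png

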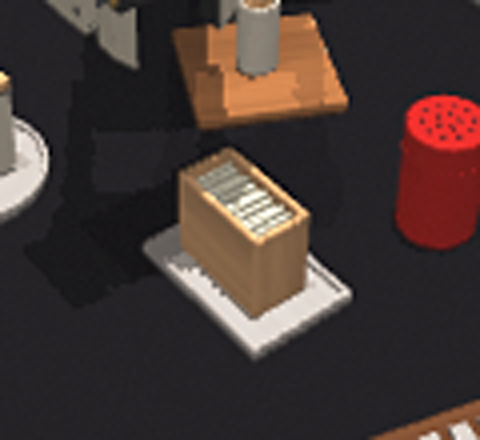

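View pics/p6top.png

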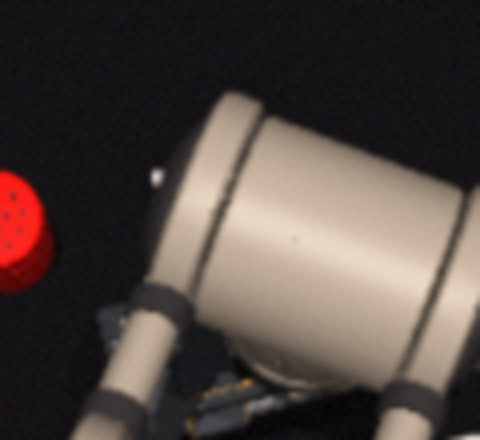

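{"method": "send_rows", "body": {"motion": [[[-0.01,0,-0.008,6],[-0.025,0,-0.02,14],[-0.045,0,-0.034,22],[-0.065,0,-0.05,30],[-0.085,0,-0.065,38],[-0.105,0,-0.08,46],[-0.12,0,-0.092,54],[-0.129,0,-0.0986,62]]], "gripper": 0.93}}

```text
time: 16.8
tool_pos: [0.4915, -0.2748, 0.1799]
tool_rot: [-1.575, 0.004, -0.829]
contact_force: [-0.8, 0.8, -0.2]
opening: 0.0853
```

```bash
python3 plan.py 0.494 -0.273 0.135 -68; python3 - <<'E'
from h import *
from meas import *
c=Cam("top"); a,b=[int(x) for x in c.proj([(.673,-.125,.03)])[0]]
cv2.imwrite(f"pics/p7top.png",cv2.resize(c.im[b-60:b+50,a-60:a+60,::-1],None,fx=4,fy=4,interpolation=2))
E
```

```text
from [ 0.4915 -0.2748  0.1799] yaw -47.5 -> shift [0.0006 0.0449 0.0033] twist 20.5
```

View pics/p7top.png

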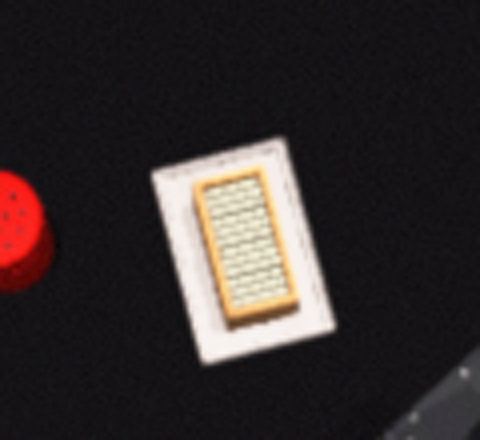

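```bash
cat > mcad.py <<'E'
from meas import *
c=Cam("top"); im=c.im.astype(int); v=im.max(2); sat=im.max(2)-im.min(2)
m=np.zeros_like(v,bool); m[130:185,325:370]=1
k=cv2.morphologyEx((m&(sat>45)&(v>140)).astype(np.uint8),cv2.MORPH_CLOSE,np.ones((5,5)))
print(rect(c,comp(k,(348,157)),.074), rect(c,comp(m&(v>100),(348,157)),.009))
E
python3 mcad.py
```

```text
((664.5742797851562, -125.01248168945312), (91.15545654296875, 46.540008544921875), 14.725288391113281) ((673.3803100585938, -124.86054992675781), (127.45069122314453, 87.40425109863281), 14.973296165466309)
```

{"method": "send_rows", "body": {"motion": [[[0,0.002,0.001,7],[0,0.008,0.002,14],[0,0.016,0.003,20.5],[0.0005,0.026,0.0033,20.5],[0.0005,0.035,0.0033,20.5],[0.0005,0.042,0.0033,20.5],[0.0005,0.045,0.0033,20.5]]]}}

```text
time: 17.6
tool_pos: [0.4938, -0.2724, 0.1338]
tool_rot: [-1.577, 0.004, -1.181]
contact_force: [-0.3, -0.5, -0.5]
opening: 0.0851
```

```bash
python3 plan.py 0.494 -0.273 0.071 -68; python3 - <<'E'
from h import *
c=Cam("scene"); a,b=[int(x) for x in c.proj([(.494,-.273,.06)])[0]]
cv2.imwrite(f"pics/p8.png",cv2.resize(c.im[b-60:b+50,a-60:a+60,::-1],None,fx=4,fy=4,interpolation=2))
E
```

```text
from [ 0.4938 -0.2724  0.1338] yaw -67.6 -> shift [0.0009 0.0627 0.0004] twist 0.4
```

View pics/p8.png

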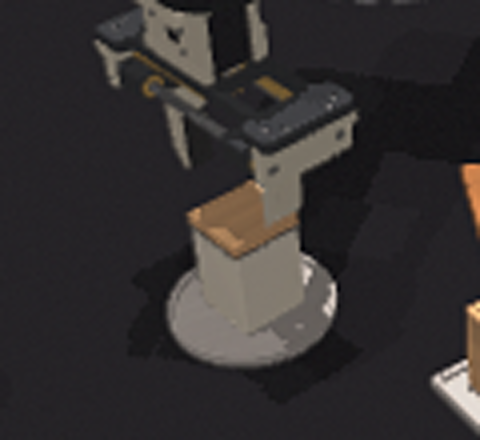

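The caddy sits about 6 mm from the tray centre and parallel to it, so it's fine. Next I'll descend on the canister; the fingers straddle it at (180,140) and (280,200) in the crop.

{"method": "send_rows", "body": {"motion": [[[0.0005,0.008,0.0004,0],[0.001,0.022,0.0004,0],[0.001,0.038,0.0004,0],[0.001,0.05,0.0004,0],[0.001,0.058,0.0004,0],[0.001,0.062,0.0004,0],[0.001,0.063,0.0004,0],[0.001,0.063,0.0004,0]]]}}

```text
time: 18.45
tool_pos: [0.4942, -0.2733, 0.071]
tool_rot: [-1.577, 0.004, -1.181]
contact_force: [0.7, -0.3, 0.7]
opening: 0.0854
```

{"method": "send_rows", "body": {"motion": [[[0,0,0,0],[0,0,0,0],[0,0,0,0],[0,0,0,0],[0,0,0,0],[0,0,0,0],[0,0,0,0]]], "gripper": 0.45, "grip_force": 25}}

```text
time: 19.15
tool_pos: [0.4945, -0.2733, 0.0712]
tool_rot: [-1.577, 0.003, -1.181]
contact_force: [1.1, 0.4, 2.0]
opening: 0.056
```

{"method": "send_rows", "body": {"motion": [[[0,-0.008,0,0],[0,-0.022,0,0],[0,-0.04,0,0],[0,-0.06,0,0],[0,-0.08,0,0],[0,-0.1,0,0],[0,-0.112,0,0],[0,-0.115,0,0]]]}}

```text
time: 19.95
tool_pos: [0.4955, -0.2737, 0.1876]
tool_rot: [-1.576, 0.001, -1.181]
contact_force: [-0.1, -0.6, -4.1]
opening: 0.0562
```

```bash
python3 plan.py 0.4675 0.248 0.187 -80.7; python3 - <<'E'
from h import *
c=Cam("scene"); a,b=[int(x) for x in c.proj([(.494,-.273,.1)])[0]]
cv2.imwrite(f"pics/p9.png",cv2.resize(c.im[b-60:b+50,a-60:a+60,::-1],None,fx=4,fy=4,interpolation=2))
E
```

```text
from [ 0.4955 -0.2737  0.1876] yaw -67.7 -> shift [-4.932e-01  4.000e-04  1.723e-01] twist 13.0
```

View pics/p9.png

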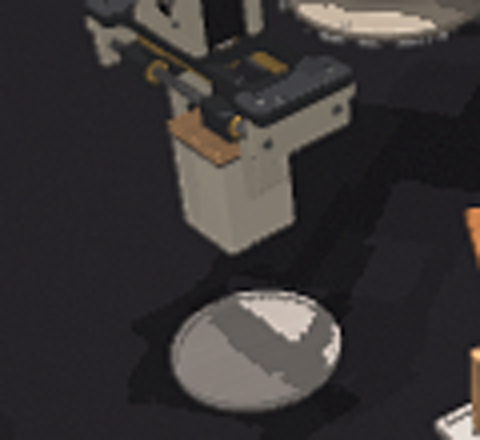

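{"method": "send_rows", "body": {"motion": [[[-0.012,0,0.004,0.5],[-0.036,0,0.013,1.5],[-0.066,0,0.023,2.5],[-0.1,0,0.035,3.5],[-0.134,0,0.047,4.5],[-0.168,0,0.059,5.5],[-0.202,0,0.07,6.5],[-0.236,0,0.082,7.5]]]}}

```text
time: 20.8
tool_pos: [0.48, -0.0218, 0.186]
tool_rot: [-1.579, 0.003, -1.313]
contact_force: [0.0, 0.1, -3.0]
opening: 0.056
```

```bash
python3 plan.py 0.4675 0.248 0.187 -80.7
```

```text
from [ 0.48   -0.0218  0.186 ] yaw -75.2 -> shift [-0.2641 -0.0007  0.0566] twist 5.5
```

{"method": "send_rows", "body": {"motion": [[[-0.033,0,0.007,1],[-0.07,0,0.015,2],[-0.107,0,0.023,3],[-0.144,0,0.031,4],[-0.181,0,0.039,5],[-0.216,0,0.046,5.5],[-0.245,0,0.053,5.5],[-0.26,0,0.056,5.5]]]}}

```text
time: 21.6
tool_pos: [0.4662, 0.2463, 0.1851]
tool_rot: [-1.581, 0.002, -1.407]
contact_force: [-0.5, -0.7, -3.0]
opening: 0.0559
```

```bash
python3 plan.py 0.4675 0.248 0.085 -80.7
```

```text
from [0.4662 0.2463 0.1851] yaw -80.6 -> shift [-0.0013  0.1001  0.0026] twist 0.1
```

{"method": "send_rows", "body": {"motion": [[[-0.001,0.01,0.001,0],[-0.001,0.026,0.001,0],[-0.001,0.046,0.001,0],[-0.001,0.066,0.001,0],[-0.001,0.083,0.001,0],[-0.001,0.094,0.001,0],[-0.001,0.099,0.001,0],[-0.001,0.1,0.001,0]]]}}

```text
time: 22.4
tool_pos: [0.4658, 0.2469, 0.0845]
tool_rot: [-1.582, 0.002, -1.408]
contact_force: [0.4, -0.3, -2.3]
opening: 0.0559
```

```bash
python3 plan.py 0.4675 0.248 0.073 -80.7; python3 - <<'E'
from h import *
c=Cam("scene"); a,b=[int(x) for x in c.proj([(.468,.248,.04)])[0]]
cv2.imwrite(f"pics/p10.png",cv2.resize(c.im[b-60:b+50,a-60:a+60,::-1],None,fx=4,fy=4,interpolation=2))
E
```

```text
from [0.4658 0.2469 0.0845] yaw -80.7 -> shift [-0.0008  0.0115  0.002 ] twist 0.0
```

View pics/p10.png

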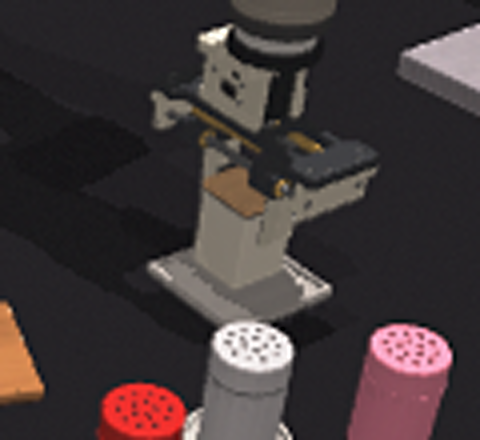

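It is centred and square over the tray. I'll lower it the last bit.

{"method": "send_rows", "body": {"motion": [[[-0.001,0.004,0.001,0],[-0.001,0.008,0.002,0],[-0.001,0.011,0.002,0],[-0.001,0.0125,0.002,0],[-0.001,0.0135,0.002,0]]]}}

```text
time: 22.95
tool_pos: [0.4677, 0.2485, 0.0714]
tool_rot: [-1.581, 0.002, -1.407]
contact_force: [-0.2, -1.8, 2.7]
opening: 0.0559
```

Contact. I'll release and retreat.

{"method": "send_rows", "body": {"motion": [[[0,0.0,0,0],[0,0,0,0],[0,0,0,0],[0,0,0,0],[0,0,0,0]]], "gripper": 0.9}}

```text
time: 23.45
tool_pos: [0.4678, 0.2485, 0.0715]
tool_rot: [-1.581, 0.002, -1.407]
contact_force: [-0.2, 0.0, -0.3]
opening: 0.0824
```

{"method": "send_rows", "body": {"motion": [[[0,-0.01,0,0],[0,-0.03,0,0],[0,-0.055,0,0],[0,-0.08,0,0],[0,-0.105,0,0],[0,-0.12,0,0]]]}}

```text
time: 24.05
tool_pos: [0.4697, 0.2487, 0.1944]
tool_rot: [-1.578, 0.003, -1.407]
contact_force: [1.3, 0.6, -0.7]
opening: 0.0826
```

```bash
python3 plan.py 0.648 0.1275 0.19 -90; python3 - <<'E'
from h import *
c=Cam("scene"); a,b=[int(x) for x in c.proj([(.468,.248,.04)])[0]]
cv2.imwrite(f"pics/p11.png",cv2.resize(c.im[b-60:b+50,a-60:a+60,::-1],None,fx=4,fy=4,interpolation=2))
E
```

```text
from [0.4697 0.2487 0.1944] yaw -80.6 -> shift [0.1487 0.0029 0.1562] twist 9.4
```

View pics/p11.png

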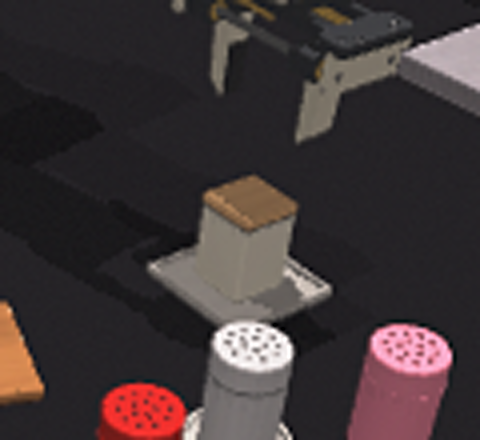

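The canister stands upright and square on the square tray. Now the metal shaker (the one at (250,350) here, between red and pink, on the small tray).

{"method": "send_rows", "body": {"motion": [[[0.012,0,0.013,1],[0.034,0,0.036,3],[0.06,0,0.063,5],[0.088,0,0.092,7],[0.114,0,0.12,9],[0.135,0,0.142,9.4],[0.147,0.001,0.154,9.4],[0.149,0.003,0.156,9.4]]], "gripper": 0.93}}

```text
time: 24.9
tool_pos: [0.6504, 0.1248, 0.1906]
tool_rot: [-1.576, 0.002, -1.575]
contact_force: [-0.2, -0.1, -0.4]
opening: 0.0853
```

```bash
python3 plan.py 0.648 0.1275 0.145 -90
```

```text
from [0.6504 0.1248 0.1906] yaw -90.2 -> shift [-0.0026  0.0456 -0.0021] twist -0.2
```

{"method": "send_rows", "body": {"motion": [[[-0.002,0.006,-0.001,0],[-0.0026,0.018,-0.002,0],[-0.0026,0.032,-0.002,0],[-0.0026,0.042,-0.002,0],[-0.0026,0.0455,-0.002,0],[-0.0026,0.0455,-0.002,0]]]}}

```text
time: 25.5
tool_pos: [0.6477, 0.1278, 0.1443]
tool_rot: [-1.577, 0.002, -1.574]
contact_force: [0.4, -0.1, 0.5]
opening: 0.0856
```

```bash
python3 plan.py 0.648 0.1275 0.081 -90; python3 - <<'E'
from h import *
for n in ("scene","top"):
  c=Cam(n); a,b=[int(x) for x in c.proj([(.648,.1275,.08)])[0]]
  cv2.imwrite(f"pics/p12{n}.png",cv2.resize(c.im[b-60:b+50,a-60:a+60,::-1],None,fx=4,fy=4,interpolation=2))
E
```

```text
from [0.6477 0.1278 0.1443] yaw -90.2 -> shift [0.0004 0.0633 0.0007] twist -0.2
```

View pics/p12scene.png

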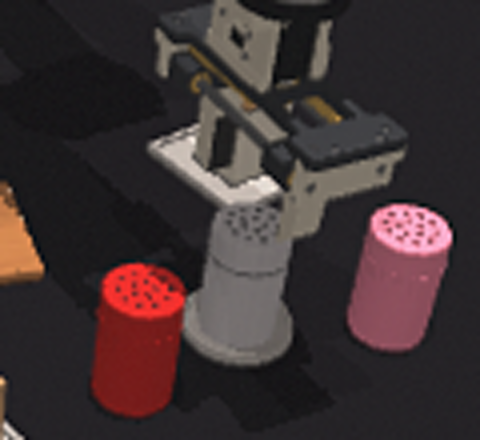

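The gripper is centred on the grey shaker and clear of both red (140,290) and pink (410,230). I'll descend.

{"method": "send_rows", "body": {"motion": [[[0.0004,0.008,0.0007,0],[0.0004,0.022,0.0007,0],[0.0004,0.038,0.0007,0],[0.0004,0.05,0.0007,0],[0.0004,0.058,0.0007,0],[0.0004,0.062,0.0007,0],[0.0004,0.063,0.0007,0],[0.0004,0.063,0.0007,0]]]}}

```text
time: 26.4
tool_pos: [0.649, 0.1274, 0.0828]
tool_rot: [-1.574, 0.002, -1.574]
contact_force: [-0.0, 0.8, 0.8]
opening: 0.0856
```

{"method": "send_rows", "body": {"motion": [[[0,0,0,0],[0,0,0,0],[0,0,0,0],[0,0,0,0],[0,0,0,0],[0,0,0,0],[0,0,0,0]]], "gripper": 0.45, "grip_force": 25}}

```text
time: 27.1
tool_pos: [0.6493, 0.1274, 0.0831]
tool_rot: [-1.574, 0.002, -1.574]
contact_force: [0.7, 0.4, 0.6]
opening: 0.058
```

{"method": "send_rows", "body": {"motion": [[[0,-0.008,0,0],[0,-0.022,0,0],[0,-0.04,0,0],[0,-0.06,0,0],[0,-0.08,0,0],[0,-0.1,0,0],[0,-0.117,0,0],[0,-0.12,0,0]]]}}

```text
time: 27.9
tool_pos: [0.6506, 0.1273, 0.2065]
tool_rot: [-1.569, 0.003, -1.574]
contact_force: [-0.2, -0.4, -2.6]
opening: 0.0576
```

```bash
python3 plan.py 0.497 -0.2755 0.201 -90; python3 - <<'E'
from h import *
c=Cam("scene"); a,b=[int(x) for x in c.proj([(.648,.1275,.1)])[0]]
cv2.imwrite(f"pics/p13.png",cv2.resize(c.im[b-60:b+50,a-60:a+60,::-1],None,fx=4,fy=4,interpolation=2))
E
```

```text
from [0.6506 0.1273 0.2065] yaw -90.2 -> shift [ 0.4033  0.0041 -0.1521] twist -0.2
```

View pics/p13.png

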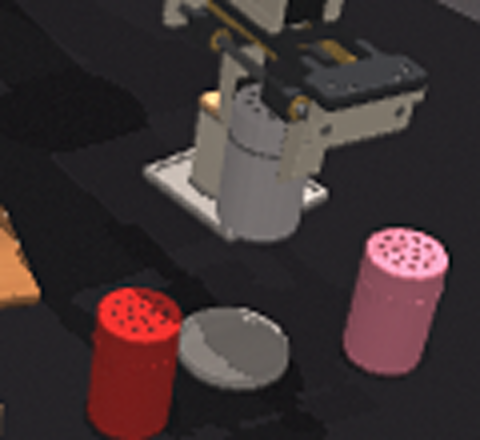

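{"method": "send_rows", "body": {"motion": [[[0.012,0,-0.004,0],[0.036,0,-0.013,0],[0.066,0,-0.025,0],[0.098,0,-0.037,0],[0.13,0,-0.049,0],[0.162,0,-0.061,0],[0.194,0,-0.073,0],[0.226,0,-0.085,0]]]}}

```text
time: 28.75
tool_pos: [0.5626, -0.1002, 0.2037]
tool_rot: [-1.573, 0.003, -1.575]
contact_force: [0.1, 0.9, -3.2]
opening: 0.0576
```

```bash
python3 plan.py 0.497 -0.2755 0.201 -90
```

```text
from [ 0.5626 -0.1002  0.2037] yaw -90.2 -> shift [ 0.1756  0.0023 -0.0649] twist -0.2
```

{"method": "send_rows", "body": {"motion": [[[0.028,0,-0.01,0],[0.06,0,-0.022,0],[0.092,0,-0.034,0],[0.122,0.002,-0.045,0],[0.148,0.008,-0.055,0],[0.166,0.018,-0.062,0],[0.1745,0.032,-0.0645,0],[0.1755,0.045,-0.065,0]]]}}

```text
time: 29.55
tool_pos: [0.4952, -0.2766, 0.1569]
tool_rot: [-1.574, 0.003, -1.577]
contact_force: [0.1, 1.0, -4.4]
opening: 0.0578
```

```bash
python3 plan.py 0.497 -0.2755 0.097 -90
```

```text
from [ 0.4952 -0.2766  0.1569] yaw -90.4 -> shift [-0.0009  0.0599  0.002 ] twist -0.4
```

{"method": "send_rows", "body": {"motion": [[[0,0.01,0.001,0],[-0.001,0.025,0.001,0],[-0.001,0.04,0.001,0],[-0.001,0.052,0.001,0],[-0.001,0.059,0.001,0],[-0.001,0.061,0.001,0]]]}}

```text
time: 30.15
tool_pos: [0.4957, -0.2749, 0.0949]
tool_rot: [-1.575, 0.004, -1.576]
contact_force: [-0.2, -0.4, -3.5]
opening: 0.0577
```

```bash
python3 plan.py 0.497 -0.2755 0.083 -90; python3 - <<'E'
from h import *
c=Cam("scene"); a,b=[int(x) for x in c.proj([(.497,-.2755,.06)])[0]]
cv2.imwrite(f"pics/p14.png",cv2.resize(c.im[b-60:b+50,a-60:a+60,::-1],None,fx=4,fy=4,interpolation=2))
E
```

```text
from [ 0.4957 -0.2749  0.0949] yaw -90.3 -> shift [0.0007 0.0119 0.0013] twist -0.3
```

View pics/p14.png

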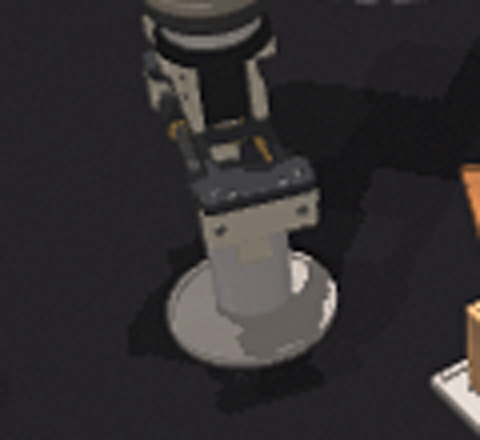

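The shaker hangs upright over the middle of the round tray. I'll make the final lowering in small steps.

{"method": "send_rows", "body": {"motion": [[[0.0005,0.004,0.001,0],[0.0005,0.008,0.001,0],[0.0005,0.0105,0.001,0],[0.0005,0.012,0.001,0]]]}}

```text
time: 30.6
tool_pos: [0.4968, -0.2755, 0.0831]
tool_rot: [-1.575, 0.004, -1.577]
contact_force: [-0.2, -0.6, -2.8]
opening: 0.0578
```

{"method": "send_rows", "body": {"motion": [[[0,0.0005,0,0],[0,0.001,0,0]]]}}

```text
time: 30.8
tool_pos: [0.4968, -0.2755, 0.083]
tool_rot: [-1.575, 0.004, -1.577]
contact_force: [-2.6, 3.1, 8.6]
opening: 0.0576
```

{"method": "send_rows", "body": {"motion": [[[0,0.0,0,0],[0,0,0,0],[0,0,0,0],[0,0,0,0],[0,0,0,0]]], "gripper": 0.9}}

```text
time: 31.3
tool_pos: [0.4969, -0.2755, 0.083]
tool_rot: [-1.575, 0.004, -1.577]
contact_force: [-0.7, -0.2, -0.1]
opening: 0.0826
```

{"method": "send_rows", "body": {"motion": [[[0,-0.01,0,0],[0,-0.03,0,0],[0,-0.055,0,0],[0,-0.08,0,0],[0,-0.105,0,0],[0,-0.12,0,0]]]}}

```text
time: 31.9
tool_pos: [0.4979, -0.2764, 0.2059]
tool_rot: [-1.572, 0.002, -1.577]
contact_force: [0.1, -0.0, -0.6]
opening: 0.0824
```

```bash
python3 plan.py 0.473 -0.027 0.14 -90; python3 - <<'E'
from h import *
c=Cam("scene"); a,b=[int(x) for x in c.proj([(.497,-.2755,.06)])[0]]
cv2.imwrite(f"pics/p15.png",cv2.resize(c.im[b-60:b+50,a-60:a+60,::-1],None,fx=4,fy=4,interpolation=2))
E
```

```text
from [ 0.4979 -0.2764  0.2059] yaw -90.3 -> shift [-0.2491  0.0664 -0.0263] twist -0.3
```

View pics/p15.png

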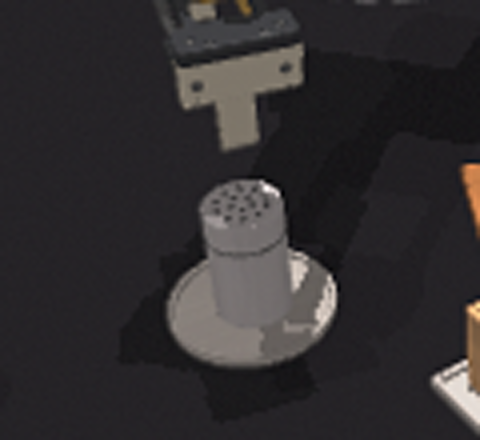

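The shaker stands upright in the round tray. Last, the pot on the board at (0.4734, -0.0272).

{"method": "send_rows", "body": {"motion": [[[-0.015,0,-0.002,0],[-0.045,0,-0.005,0],[-0.085,0.003,-0.009,0],[-0.13,0.01,-0.014,0],[-0.175,0.022,-0.019,0],[-0.215,0.036,-0.023,0],[-0.24,0.05,-0.025,0],[-0.248,0.058,-0.026,0]]], "gripper": 0.75}}

```text
time: 32.75
tool_pos: [0.4721, -0.0255, 0.1483]
tool_rot: [-1.572, 0.001, -1.573]
contact_force: [0.3, -0.5, -0.0]
opening: 0.069
```

```bash
python3 plan.py 0.4733 -0.0272 0.065 -90; python3 - <<'E'
from h import *
c=Cam("scene"); a,b=[int(x) for x in c.proj([(.473,-.0275,.06)])[0]]
cv2.imwrite(f"pics/p16.png",cv2.resize(c.im[b-60:b+50,a-60:a+60,::-1],None,fx=4,fy=4,interpolation=2))
E
```

```text
from [ 0.4721 -0.0255  0.1483] yaw -90.1 -> shift [0.0018 0.0833 0.0013] twist -0.1
```

View pics/p16.png

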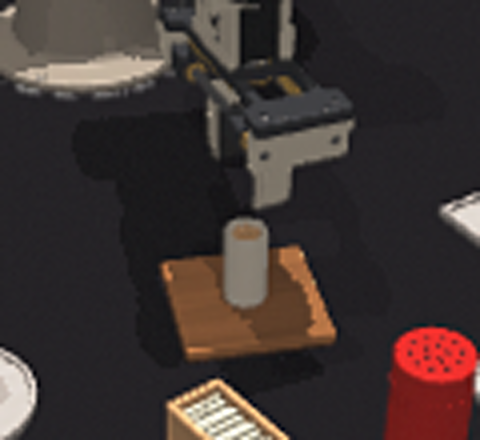

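{"method": "send_rows", "body": {"motion": [[[0.001,0.01,0.001,0],[0.0018,0.026,0.0013,0],[0.0018,0.044,0.0013,0],[0.0018,0.06,0.0013,0],[0.0018,0.072,0.0013,0],[0.0018,0.08,0.0013,0],[0.0018,0.083,0.0013,0],[0.0018,0.083,0.0013,0]]]}}

```text
time: 33.6
tool_pos: [0.473, -0.028, 0.0643]
tool_rot: [-1.574, 0.001, -1.574]
contact_force: [0.0, 0.1, 0.3]
opening: 0.0689
```

{"method": "send_rows", "body": {"motion": [[[0,0,0,0],[0,0,0,0],[0,0,0,0],[0,0,0,0],[0,0,0,0],[0,0,0,0],[0,0,0,0],[0,0,0,0]]], "gripper": 0.2, "grip_force": 12}}

```text
time: 34.4
tool_pos: [0.4732, -0.028, 0.0645]
tool_rot: [-1.573, 0.001, -1.574]
contact_force: [0.4, 0.8, 1.8]
opening: 0.0336
```

{"method": "send_rows", "body": {"motion": [[[0,-0.008,0,0],[0,-0.022,0,0],[0,-0.04,0,0],[0,-0.06,0,0],[0,-0.08,0,0],[0,-0.092,0,0],[0,-0.095,0,0],[0,-0.095,0,0]]]}}

```text
time: 35.2
tool_pos: [0.4734, -0.0281, 0.1598]
tool_rot: [-1.573, 0.001, -1.574]
contact_force: [0.4, 0.3, -0.9]
opening: 0.0339
```

```bash
python3 - <<'E'
from meas import *
c=Cam("top"); v=c.im.max(2); m=np.zeros_like(v); m[135:190,215:275]=v[135:190,215:275]
print("small tray",circ(c,comp(m>100,(247,167)),.009))
E
python3 plan.py 0.6505 0.130 0.16 -90
```

```text
small tray (array([648.6, 129.2,  41.9]), np.float64(0.61))
from [ 0.4731 -0.028   0.1592] yaw -90.2 -> shift [-0.1587 -0.0012  0.1768] twist -0.2
```

{"method": "send_rows", "body": {"motion": [[[-0.01,0,0.011,0],[-0.032,0,0.036,0],[-0.06,0,0.067,0],[-0.09,0,0.1,0],[-0.118,0,0.131,0],[-0.14,0.004,0.156,0],[-0.154,0.012,0.171,0],[-0.158,0.024,0.1755,0]]]}}

```text
time: 36.05
tool_pos: [0.6504, 0.1319, 0.1333]
tool_rot: [-1.574, 0.002, -1.572]
contact_force: [-0.1, -0.2, -1.0]
opening: 0.0336
```

```bash
python3 plan.py 0.649 0.1295 0.065 -90
```

```text
from [0.6504 0.1319 0.1333] yaw -90.1 -> shift [ 0.0025  0.0683 -0.0012] twist -0.1
```

{"method": "send_rows", "body": {"motion": [[[0.002,0.01,-0.001,0],[0.0025,0.025,-0.001,0],[0.0025,0.041,-0.001,0],[0.0025,0.055,-0.001,0],[0.0025,0.064,-0.001,0],[0.0025,0.068,-0.001,0],[0.0025,0.069,-0.001,0]]]}}

```text
time: 36.75
tool_pos: [0.649, 0.1293, 0.0639]
tool_rot: [-1.574, 0.002, -1.573]
contact_force: [-0.6, 0.2, -0.4]
opening: 0.0337
```

```bash
python3 plan.py 0.649 0.1295 0.057 -90; python3 - <<'E'
from h import *
c=Cam("scene"); a,b=[int(x) for x in c.proj([(.649,.1295,.06)])[0]]
cv2.imwrite(f"pics/p17.png",cv2.resize(c.im[b-60:b+50,a-60:a+60,::-1],None,fx=4,fy=4,interpolation=2))
E
```

```text
from [0.649  0.1293 0.0639] yaw -90.1 -> shift [-0.0002  0.0069  0.    ] twist -0.1
```

View pics/p17.png

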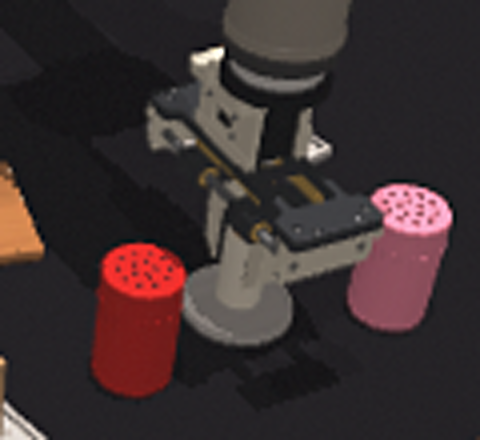

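The pot hangs centred over the small tray at (238,300), clear of both neighbours. Final lowering.

{"method": "send_rows", "body": {"motion": [[[0,0.003,0,0],[0,0.0055,0,0],[0,0.007,0,0],[0,0.0075,0,0]]]}}

```text
time: 37.2
tool_pos: [0.6492, 0.1295, 0.0567]
tool_rot: [-1.574, 0.002, -1.573]
contact_force: [0.8, -0.1, -0.8]
opening: 0.0334
```

{"method": "send_rows", "body": {"motion": [[[0,0.0008,0,0],[0,0.001,0,0]]]}}

```text
time: 37.4
tool_pos: [0.6493, 0.1295, 0.0565]
tool_rot: [-1.573, 0.002, -1.572]
contact_force: [-1.2, -0.2, 5.6]
opening: 0.0337
```

{"method": "send_rows", "body": {"motion": [[[0,0.0,0,0],[0,0,0,0],[0,0,0,0],[0,0,0,0],[0,0,0,0]]], "gripper": 0.7}}

```text
time: 37.9
tool_pos: [0.6493, 0.1295, 0.0564]
tool_rot: [-1.573, 0.002, -1.573]
contact_force: [1.3, -0.0, -0.3]
opening: 0.0636
```

{"method": "send_rows", "body": {"motion": [[[0,-0.01,0,0],[0,-0.03,0,0],[0,-0.055,0,0],[0,-0.085,0,0],[0,-0.12,0,0],[0,-0.15,-0.02,0],[0.01,-0.17,-0.05,0],[0.03,-0.18,-0.09,0]]]}}

```text
time: 38.7
tool_pos: [0.5601, 0.0998, 0.2393]
tool_rot: [-1.568, 0.002, -1.571]
contact_force: [0.4, -0.6, 0.5]
opening: 0.0645
```

{"method": "send_rows", "body": {"motion": [[[0.0,0,-0.03,0],[0.0,0,-0.06,0],[0.0,0,-0.09,0],[0.0,0,-0.11,0],[0,0,-0.115,0]]]}}

```text
time: 39.2
tool_pos: [0.4435, 0.1, 0.2399]
tool_rot: [-1.567, 0.002, -1.571]
contact_force: [-0.1, -0.5, 0.7]
opening: 0.0641
```

```bash
python3 - <<'E'
from h import *
for n in("scene","top"):
    c=Cam(n); cv2.imwrite(f"pics/fin{n}.png",c.im[:,:,::-1])
E
```

```text
(no output)
```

View pics/finscene.png

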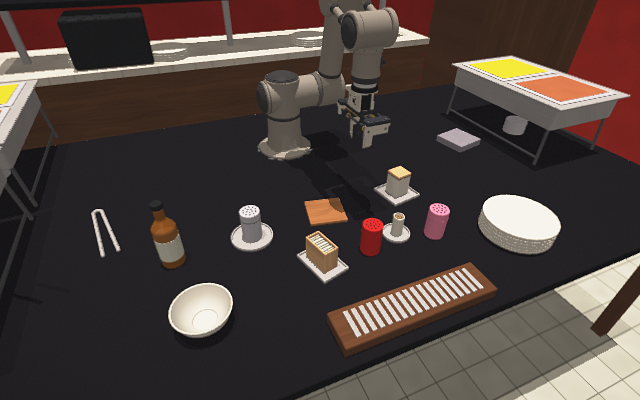

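View pics/fintop.png

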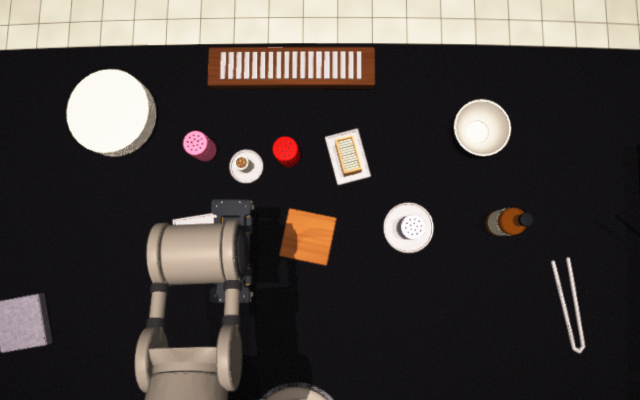

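Everything stands on its own tray in the scene view; the canister is hidden by the arm in the top view. I'll move aside and measure.

{"method": "send_rows", "body": {"motion": [[[0.02,0,0,0],[0.05,0,0,0],[0.08,0,0,0],[0.11,0,0,0],[0.13,0,0,0],[0.14,0,0,0]]]}}

```text
time: 39.9
tool_pos: [0.4465, -0.042, 0.2396]
tool_rot: [-1.565, 0.002, -1.573]
contact_force: [-0.2, 1.1, 0.2]
opening: 0.0643
```

```bash
python3 mcad.py; python3 - <<'E'
from meas import *
c=Cam("top"); im=c.im.astype(int); v=im.max(2); sat=im.max(2)-im.min(2)
def box(x0,x1,y0,y1):
    m=np.zeros_like(v,bool); m[y0:y1,x0:x1]=1; return m
print("canister",rect(c,comp(box(174,222,213,262)&(sat>60)&(v>130),(196,235)),.089))
print("pot fill",circ(c,comp(box(228,260,148,182)&(sat>50),(242,162)),.067))
k=comp(box(395,432,208,246)&(v>40),(412,228))
cv2.imwrite("pics/f2.png",cv2.resize(np.hstack([c.im[200:255,165:225],c.im[140:195,220:280],c.im[200:255,380:440]])[:,:,::-1],None,fx=4.4,fy=4.4,interpolation=2))
E
```

```text
((664.5742797851562, -125.01248168945312), (91.15545654296875, 46.540008544921875), 14.725288391113281) ((673.388671875, -124.9139633178711), (127.50060272216797, 87.35196685791016), 14.914258003234863)
canister ((466.1485900878906, 246.05908203125), (56.05552673339844, 56.99662780761719), 8.748880386352539)
pot fill (array([647.7, 129.4,  11.2]), np.float64(0.54))
```

View pics/f2.png

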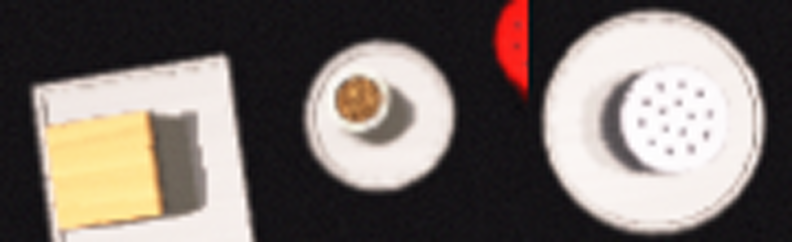

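```bash
python3 - <<'E'
from h import *
c=Cam("top"); print(c.plane([(412.3,226.8)],.099)*1000)
s=Cam("scene"); a,b=[int(x) for x in s.proj([(.673,-.125,.03)])[0]]
o=s.im[:,:,::-1].copy()
cv2.imwrite("pics/f3.png",cv2.resize(o[b-40:b+40,a-50:a+50],None,fx=7,fy=7,interpolation=2))
E
```

```text
[[ 494.81820901 -271.88341367]]
```

View pics/f3.png

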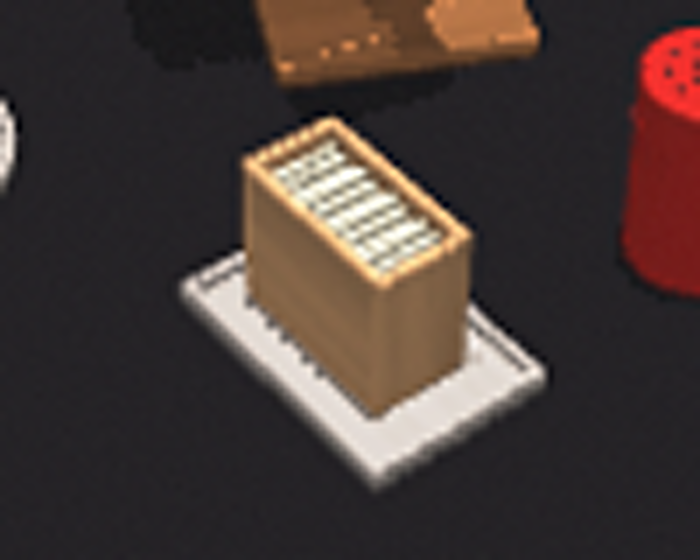

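```bash
python3 - <<'E'
from h import *
s=Cam("scene"); a,b=[int(x) for x in s.proj([(.673,-.125,.03)])[0]]
q=s.plane([(a-50+x/7-.5,b-40+y/7-.5) for x,y in((375,415),(248,303),(465,362))],.004)*1000
t=s.plane([(a-50+x/7-.5,b-40+y/7-.5) for x,y in((385,283),(248,160),(470,235),(330,118))],.074)*1000
print(q.round(1),"centre",((q[1]+q[2])/2).round(1)); print(t.round(1),t.mean(0).round(1))
E
```

```text
[[ 715.8 -134.8]
 [ 642.2 -157.8]
 [ 704.4  -91.4]] centre [ 673.3 -124.6]
[[ 716.  -132.3]
 [ 635.3 -154.1]
 [ 705.4  -92.9]
 [ 625.1 -115.5]] [ 670.5 -123.7]
```

```bash
python3 -c "
from cell import hand_in; print(hand_in())"
```

```text
the job is handed in; nothing more can be done
None
```

All four holders now stand upright on their own trays, and I handed the job in at about 40 s of the 128 s allowed. No verdict is reported.

I parked the pot on the wooden board first. Then I moved the caddy to the oblong tray, the canister to the square tray, the shaker to the round tray and finally the pot to the small tray. I lowered each one until the force reading showed contact before releasing it.

The last camera checks, against limits of 15 mm and 0.25 rad (about 14°):

| Holder | Distance from tray centre | Turn relative to tray |
|---|---|---|
| Canister | about 2 mm | about 0.5° |
| Pot | about 1 mm | not applicable |
| Shaker | about 4 mm, from a hand-picked pixel | not applicable |
| Caddy | about 0–6 mm | about 0.2° |

- **Caddy:** the two cameras disagreed. The top view put it about 6 mm off, although part of its side leaked into the mask. The scene view put it 0–3 mm off. It also touched down with a small sideways push that shifted the tool about 3 mm.
- **Bystanders:** the oil bottle and the red and pink shakers look unmoved in the final pictures, but I did not measure them again.

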